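# Dial the code on the remote-control chest and open its drawer

### The job

Roll the three pip-marked rollers on the wooden chest to the code two - five - three, read on their crests from left to right as seen from the robot, while the drawer is still shut. Then pull the drawer open by its pull, at least 5 cm, and let go with the code still showing. Leave the other things on the table where they are.

Things in the scene. Friction and masses are not known exactly. Their poses are not given: they have to be found in the camera images.
- chest: fixed wooden chest 130 mm deep (x), 200 mm wide (y), flat clear top at 91 mm; origin under its centre, z up, drawer front at -x, +y is its left side seen from the robot. Three rollers cross its top in a row 54 mm apart, axles along y at x = 0, 74 mm above the table. Inside, a cam on each roller holds the drawer: with any roller over about 9 degrees off code it stops dead after 3 to 6 mm.
- drawer: loose wooden drawer under the rollers, 0.4 kg, a remote control in it; origin on its underside, axes as the chest's; shut, its origin is at (0, 0, 8) mm in the chest's frame. With the code right it slides out along the chest's -x with under 12 N, to a stop at about 72 mm. Its front panel's outer face is 75.5 mm before the origin, panel top 41 mm above the table.
- pull (a point): top centre of the drawer's dark upright pull: a post 16 mm wide (y), 14 mm thick (x), standing 17.5 mm clear of the drawer's front panel, free from its top (56 mm above the table) down to 28 mm above the table, where a foot joins it to the panel. Moves with the drawer.
- mug: white mug, 82 mm across, 95 mm high, handle at its +y; origin under its centre. Beside the chest; leave it alone.
- book: grey closed book 130 x 190 x 22 mm lying beside the chest, origin under its centre; leave it alone.
- candle: amber candle jar with wooden cap, 70 mm across, 80 mm high, behind the chest; leave it alone.
- spare_remote: black remote control 46 x 170 x 18 mm lying well to the left; leave it alone.
- game_pad: grey game controller about 90 x 150 x 34 mm lying to the right; leave it alone.
- roller_left (a joint): turn of the left roller in rad, about its axle at y = 54 mm in the chest. At 0 its one-pip face is on the crest; growing values roll the top away from the robot (to the chest's +x); face j is on the crest at (j-1)*pi/3 plus whole turns, so face 2 at 1.047. Turns endlessly both ways, light drag (0.06 N m), no clicks, stays where it is left.
- left_code (a point): middle of the face with 2 pips on the rim of the left roller, 38 mm from its axle; it is the crest when the number is dialled (then 112 mm above the table).
- left_crest (a point): fixed point of the chest where the left roller's crest is, 112 mm above the table, straight over its axle. The roller is a light wooden disc 76 mm across and 20 mm wide with flat cheeks, rising 21 mm out of the chest's top. Brass marks beside it show the axle line. Six faces round the rim, parted by dark lines, carry 1 to 6 dark pips like a die, counting up towards the robot's side.
- roller_middle (a joint): turn of the middle roller in rad, about its axle at y = 0 mm in the chest. At 0 its one-pip face is on the crest; growing values roll the top away from the robot (to the chest's +x); face j is on the crest at (j-1)*pi/3 plus whole turns, so face 5 at 4.189. Turns endlessly both ways, light drag (0.06 N m), no clicks, stays where it is left.
- middle_code (a point): middle of the face with 5 pips on the rim of the middle roller, 38 mm from its axle; it is the crest when the number is dialled (then 112 mm above the table).
- middle_crest (a point): fixed point of the chest where the middle roller's crest is, 112 mm above the table, straight over its axle. The roller is a light wooden disc 76 mm across and 20 mm wide with flat cheeks, rising 21 mm out of the chest's top. Brass marks beside it show the axle line. Six faces round the rim, parted by dark lines, carry 1 to 6 dark pips like a die, counting up towards the robot's side.
- roller_right (a joint): turn of the right roller in rad, about its axle at y = -54 mm in the chest. At 0 its one-pip face is on the crest; growing values roll the top away from the robot (to the chest's +x); face j is on the crest at (j-1)*pi/3 plus whole turns, so face 3 at 2.094. Turns endlessly both ways, light drag (0.06 N m), no clicks, stays where it is left.
- right_code (a point): middle of the face with 3 pips on the rim of the right roller, 38 mm from its axle; it is the crest when the number is dialled (then 112 mm above the table).
- right_crest (a point): fixed point of the chest where the right roller's crest is, 112 mm above the table, straight over its axle. The roller is a light wooden disc 76 mm across and 20 mm wide with flat cheeks, rising 21 mm out of the chest's top. Brass marks beside it show the axle line. Six faces round the rim, parted by dark lines, carry 1 to 6 dark pips like a die, counting up towards the robot's side.
Not all that is in view belongs to the job. Leave any pink look-alike of the drawer alone.

How it is judged:
By the outcome, as a careful person would: the job done as asked, in the order asked, and still so for the second after the job is handed in, with the robot touching nothing.
It also fails if it takes over 72 s, if anything falls off the work surface, if the arm or the gripper's body presses on something with over 40 N, if the wrist force passes 120 N, or if a joint passes its speed limit or range.

### The arm

A 6-joint arm with a two-finger parallel gripper is mounted at the origin on the work surface. World frame = base frame: x ahead of the robot, y to its left, z up, the work surface at z = 0. Lengths are in m, angles in rad, forces in N, time in s.
With the tool pointing down it reaches from about 0.35 to 0.975 m from the base axis. Payload 4.9 kg.
Tool frame: the origin (TCP) lies on the front face of the gripper's body, between the roots of the fingers; the fingertips stand ctrl.tip_extent ahead of it and the grasp point (between the pads) lies 54 mm ahead of it (ctrl.tip_extent is the distance from the TCP to the fingertips, in m); z points along the fingers, y is the line along which they close (so a half turn about z gives the same grasp; the last joint's range is limited). The gripper opens to 85 mm and grips with 20 to 120 N. Pads are 22 mm wide; open, the fingers measure 114 mm over their backs; the gripper's body (76 mm by 85 mm) begins 54 mm behind the grasp point. The pads swing forward as they close: fully open they stand 13 mm farther back than shut.
Start: joints at [1.079, 0.053, 1.613, -0, 1.476, -0.119], TCP at [0.228, 0.582, 0.304] pointing down, gripper open.
Joint ranges: [-3.01, 3.01], [-1.01, 2.22], [0.06, 2.58], [-1.02, 4.17], [0.09, 2.62], [-3.14, 3.14]. Speed limits (rad/s): [2.57, 2.57, 3.14, 3.14, 3.14, 3.14].

### API

Orientations are given as a rotation vector (axis times angle).
In Python, from station import ctrl gives the robot as it stands.
- The arm moves only by the tool apply_moves, never from a script. Its argument "rows" is one flat list of numbers, 6 for each row, row after row: the shift along the tool's x, y, z normalised to -1 to 1, where 1 is 0.6 m, then the turn, a rotation vector about the tool's x, y, z normalised to -1 to 1, where 1 is 90 degrees. A call has 1 to 20 rows; each row is the pose to reach, as a shift and turn from the pose commanded when the call began, along the tool's axes at that moment; what a row does not reach only later rows make up. A row lasts 1/10 s, in which the tool goes at most 50 mm and 8.59 degrees, less where a joint would pass 70% of its speed; a pose out of reach is approached as far as the arm can. A call with a number of a shift or a turn outside -1 to 1 is refused whole. A call with a gripper value outside its range is refused whole. "grip" is the opening, from 0 (shut) to 1 (fully open), set as the call begins (left out, the last holds). The fingers move at their own pace and stop on an object; "grip_force" is the grip in N (left out, the last holds). Time passes only in rows, so rows that repeat a pose let the fingers close. It gives the time, the measured TCP pose, the force, the opening and the grip force at its end, in the units of the state.
- ctrl.get_obs(): the state, without advancing time (a new reading comes with each control period).
- ctrl.get_image(name): name is "side" or "top" or "wrist"; returns (picture, depth): 400x640x3 uint8, blue, green, red; 400x640 float32, m along the optical axis (not along the pixel's ray), 0 where there is no reading.
- ctrl.camera_model(name): a dict with "mtx" (3x3 intrinsics, pixels), "R" (3x3) and "t" (3): a world point X has camera coordinates R X + t; the wrist camera has in their place "tool_from_camera" (4x4, takes a point from camera to tool coordinates, whose origin is the TCP and whose axes are the flange's). Camera axes: x right, y down, z forward; pixel columns grow to the right and rows downward; lengths in m; the calibration is good to about 2 mm. A picture is of the moment at which its call begins: read the wrist's pose just before it. camera_model takes no time and is no camera call.
- ctrl.finish_job(): hands the job in; it is judged then, once.
The state is a dict: "t": time; "q": joint angles; "dq": joint speeds; "effort": joint torques, N m; "tool_pos": TCP position; "tool_rot": TCP orientation; "contact_force": force on the tool from outside, world axes, zero at the start; "wrist_torque": the same for the moment, N m; "opening": finger opening in m; "grip_force": force on a finger pad.
Only numpy, scipy, OpenCV 4.12 (cv2) and the standard library are available. Lean on these libraries where they do the work, as an engineer would, in place of code of your own. Each camera call takes 0.05 s, during which the arm holds its last target. There are 200 camera calls.

## Working session

There is one attempt and no reset: what is moved stays moved. The work goes in short steps, Python scripts to look and compute and a tool call to move; the robot and the scene stay as the last step left them, time stands still between calls to the robot, and variables do not carry over. Pictures are saved under pics/ and viewed, at most 10 in all, crops included, and the job is handed in when it is done.

Besides the shell and the picture viewer there is one more tool, called after "Emit:" by a JSON object that holds its "name" and its "arguments". apply_moves: Moves the arm, as the interface text tells. Its arguments: {"type":"object","properties":{"rows":{"type":"array","items":{"type":"number"}},"grip":{"type":"number"},"grip_force":{"type":"number"}},"required":["rows"]}

```bash
ls; mkdir -p pics
cat > h.py <<'E'
import numpy as np,cv2
from station import ctrl
from scipy.spatial.transform import Rotation as Ro
def cam(n):
    o=ctrl.get_obs(); im,d=ctrl.get_image(n); m=ctrl.camera_model(n); K=np.array(m["mtx"])
    if n=="wrist":
        T=np.eye(4);T[:3,:3]=Ro.from_rotvec(o["tool_rot"]).as_matrix();T[:3,3]=o["tool_pos"]
        T=T@np.array(m["tool_from_camera"]);R=T[:3,:3].T;t=-R@T[:3,3]
    else: R=np.array(m["R"]);t=np.array(m["t"])
    return im,d,K,R,t
def plane(u,v,z,K,R,t):
    c=-R.T@t; r=R.T@np.linalg.solve(K,[u,v,1.]); return c+r*(z-c[2])/r[2]
def cloud(d,K,R,t):
    v,u=np.mgrid[:d.shape[0],:d.shape[1]]
    P=np.stack([(u-K[0,2])/K[0,0]*d,(v-K[1,2])/K[1,1]*d,d],-1)
    return (P-t)@R
def proj(X,K,R,t):
    p=(np.asarray(X)@R.T+t)@K.T; return p[...,:2]/p[...,2:]
E
python3 - <<'E'
from h import *
o=ctrl.get_obs();print(o,ctrl.tip_extent)
for n in("top","side"):
    im,d,K,R,t=cam(n);cv2.imwrite(f"pics/{n}0.png",im);print(n,K,R,t)
    np.savez(f"{n}0.npz",im=im,d=d,K=K,R=R,t=t)
    P=cloud(d,K,R,t)
E
```

```text
pics
{'t': 0.0, 'q': array([ 1.07897620e+00,  5.33712801e-02,  1.61430620e+00, -2.25153861e-05,
        1.47600552e+00, -1.19008649e-01]), 'dq': array([-0.00146377,  0.00122486,  0.00014519,  0.00140311,  0.00120806,
       -0.00095346]), 'effort': array([-7.13209429e-04, -3.93686378e+01, -3.70172954e+01, -1.87835817e-04,
        7.12881127e-03, -3.56204896e-05]), 'tool_pos': array([0.22742781, 0.58163739, 0.30264664]), 'tool_rot': array([-0.58210927, -3.08657233,  0.00314154]), 'contact_force': array([-0.47015513, -0.37712589, -0.01077236]), 'wrist_torque': array([0.0022    , 0.03140765, 0.03336508]), 'grip_force': 0.0, 'opening': 0.08531213014296549} 0.0726
top [[441.0148138    0.         317.43824857]
 [  0.         441.0148138  201.35992616]
 [  0.           0.           1.        ]] [[ 0.02898332 -0.9995691  -0.00464587]
 [-0.97786656 -0.02738993 -0.20742899]
 [ 0.20721236  0.01055502 -0.97823905]] [-0.02194919  0.55952248  1.24112306]
side [[493.62733637   0.         322.45050422]
 [  0.         493.62733637 193.34763534]
 [  0.           0.           1.        ]] [[ 0.99323051 -0.11611491 -0.003238  ]
 [-0.06082884 -0.49616925 -0.86609233]
 [ 0.09895964  0.86042629 -0.49987357]] [-0.57156759  0.11493043  1.57861984]
```

View pics/top0.png

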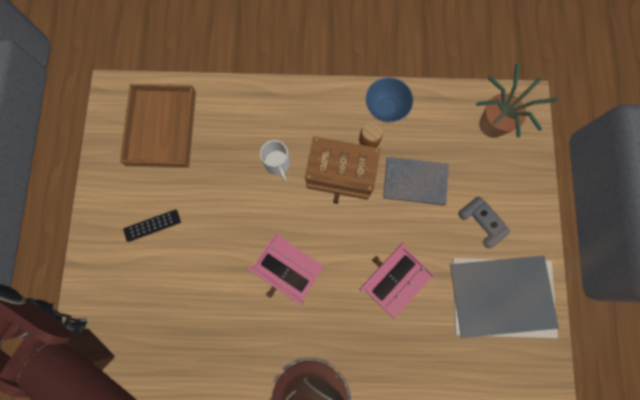

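View pics/side0.png

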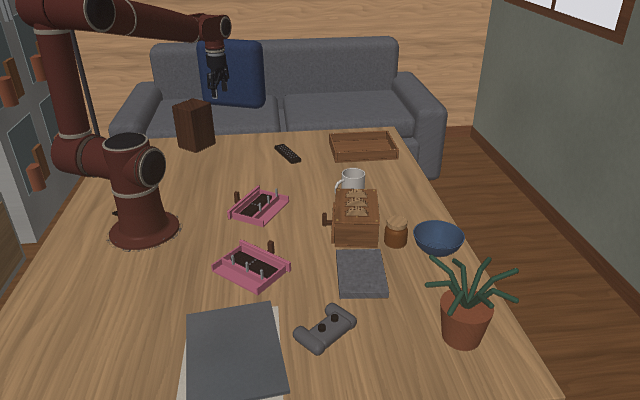

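The top view shows the chest at about (342,166), with the pull at (336,198), the mug at (275,155), the book at (416,181) and the candle at (371,133). There are pink look-alikes at (287,268) and (397,279). Next I fit the chest's top.

Run:
```python
from h import *
for n in("top","side"):
    f=np.load(n+"0.npz");K,R,t=f["K"],f["R"],f["t"];P=cloud(f["d"],K,R,t)
    c=plane(342,166,.09,*[np.load("top0.npz")[k] for k in"KRt"]) 
    near=(np.hypot(P[...,0]-c[0],P[...,1]-c[1])<.16)
    m=near&(P[...,2]>.083)&(P[...,2]<.098)
    nl,lab,st,ce=cv2.connectedComponentsWithStats(m.astype(np.uint8))
    l=1+np.argmax(st[1:,4]);Q=P[lab==l]
    r=cv2.minAreaRect((Q[:,:2]*1000).astype(np.float32));print(n,len(Q),np.median(Q[:,2]),r)
    m2=near&(P[...,2]>.103)&(P[...,2]<.118)
    nl,lab,st,ce=cv2.connectedComponentsWithStats(m2.astype(np.uint8))
    for i in range(1,nl):
        if st[i,4]>8: print("  hi",st[i,4],P[lab==i].mean(0),P[lab==i][:,2].max())
```

```text
top 2655 0.09036184175111818 ((669.0372314453125, -76.44184875488281), (203.8091278076172, 135.95657348632812), 80.70149993896484)
  hi 102 [ 0.67628953 -0.02299615  0.10837011] 0.1172340267651432
  hi 109 [ 0.66754632 -0.0763075   0.10863107] 0.11599233901575527
  hi 103 [ 0.65874005 -0.12940133  0.10856523] 0.11453545710702238
side 1226 0.09058083430597018 ((671.8998413085938, -79.5432357788086), (214.6309051513672, 134.06568908691406), 80.56983947753906)
  hi 64 [ 0.6802563  -0.02751125  0.10799095] 0.11258804430364334
  hi 77 [ 0.6717671  -0.08207349  0.10745642] 0.11500911050491396
  hi 81 [ 0.66322541 -0.13491505  0.10765981] 0.11505177863952433
```

```bash
cat >> h.py <<'E'
yaw=np.deg2rad(-9.4); C0=np.array([.668,-.0765,0])
def Rz(a): return Ro.from_euler("z",a).as_matrix()
def toolR(tilt=0.,yw=None):
    # tool y = chest y, z down; tilt deg>0: roller turn sense (top goes to +x)
    Rc=Rz(yaw if yw is None else yw)
    return Rc@Ro.from_euler("y",np.deg2rad(tilt)).as_matrix()@np.diag([-1.,1,-1])
def rel(p,Rt,p0=None,R0=None):
    o=ctrl.get_obs()
    p0=o["tool_pos"] if p0 is None else p0; R0=Ro.from_rotvec(o["tool_rot"]).as_matrix() if R0 is None else R0
    s=R0.T@(np.asarray(p)-p0)/.6; r=Ro.from_matrix(R0.T@Rt).as_rotvec()/(np.pi/2)
    return np.r_[s,r].round(4)
E
python3 - <<'E'
from h import *
T=np.array(ctrl.camera_model("wrist")["tool_from_camera"]);print(T.round(3)); print(ctrl.camera_model("wrist")["mtx"])
Rt=toolR();c=T[:3,3];v=T[:3,2]
p=C0+[0,0,.1]; L=.24
tcp=p-Rt@(c+v*L);print(tcp)
print(rel(tcp,Rt))
E
```

```text
[[ 0.    -0.948 -0.317  0.082]
 [ 1.     0.     0.    -0.   ]
 [-0.    -0.317  0.948 -0.069]
 [ 0.     0.     0.     1.   ]]
[[287.31450586   0.         326.37849172]
 [  0.         287.31450586 206.2850108 ]
 [  0.           0.           1.        ]]
[ 0.67394752 -0.07715033  0.2582254 ]
[-1.0931e+00 -7.5150e-01  7.5400e-02 -1.1000e-03 -3.0000e-04 -1.3290e-01]
```

Emit:
{"name": "apply_moves", "arguments": {"rows": [-1,-0.69,0.03,0,0,-0.13,-1,-0.69,0.03,0,0,-0.13,-1,-0.69,0.03,0,0,-0.13,-1,-0.69,0.03,0,0,-0.13,-1,-0.69,0.03,0,0,-0.13,-1,-0.69,0.03,0,0,-0.13,-1,-0.69,0.03,0,0,-0.13,-1,-0.69,0.03,0,0,-0.13,-1,-0.69,0.03,0,0,-0.13,-1,-0.69,0.03,0,0,-0.13,-1,-0.69,0.03,0,0,-0.13,-1,-0.69,0.03,0,0,-0.13,-1,-0.69,0.03,0,0,-0.13,-1,-0.69,0.03,0,0,-0.13,-1,-0.69,0.03,0,0,-0.13,-1,-0.69,0.03,0,0,-0.13,-1,-0.69,0.03,0,0,-0.13,-1,-0.69,0.03,0,0,-0.13], "grip": 0.45}}

```text
t: 1.9
tool_pos: [0.635, -0.0211, 0.2855]
tool_rot: [-0.263, -3.13, -0.001]
contact_force: [0.0, 0.4, -1.2]
opening: 0.0386
grip_force: 0.0
```

Run:
```python
from h import *
print(rel([.668,-.0765,.25],toolR()))
im,d,K,R,t=cam("wrist");np.savez("w0.npz",im=im,d=d,K=K,R=R,t=t);cv2.imwrite("pics/w0.png",im)
P=cloud(d,K,R,t)
near=(np.hypot(P[...,0]-C0[0],P[...,1]-C0[1])<.16)
for lo,hi in((.084,.0975),(.105,.12)):
    nl,lab,st,ce=cv2.connectedComponentsWithStats((near&(P[...,2]>lo)&(P[...,2]<hi)).astype(np.uint8))
    for i in range(1,nl):
        if st[i,4]>300: Q=P[lab==i];print(lo,ce[i],cv2.minAreaRect((Q[:,:2]*1000).astype(np.float32)),np.percentile(Q[:,2],[2,50,98]))
```

```text
[-0.0696 -0.0819  0.059   0.0002 -0.0007 -0.0023]
0.084 [274.33676269 228.76859766] ((669.33154296875, -77.83969116210938), (204.32655334472656, 134.54849243164062), 80.73530578613281) [0.08899267 0.09047264 0.09368284]
0.105 [217.43829296 247.87312572] ((660.5096435546875, -130.66746520996094), (20.78650665283203, 43.195068359375), 81.15234375) [0.10518073 0.10965328 0.1121712 ]
0.105 [272.51913478 242.55574043] ((665.2898559570312, -77.12184143066406), (20.193313598632812, 35.28977966308594), 80.28730010986328) [0.1054435  0.11004354 0.11238648]
0.105 [330.58902439 247.02439024] ((678.0977783203125, -24.5107364654541), (19.986177444458008, 44.712371826171875), 80.27825164794922) [0.10529772 0.10967447 0.11224029]
```

View pics/w0.png

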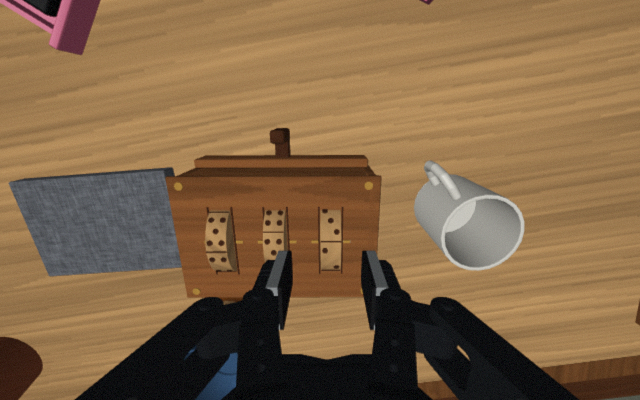

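```bash
sed -i 's/^yaw=.*/yaw=np.deg2rad(-9.3); C0=np.array([.669,-.0775,0])/' h.py
python3 - <<'E'
from h import *
f=np.load("w0.npz");im,K,R,t=[f[k] for k in("im","K","R","t")]
big=cv2.resize(im[190:290,190:370],None,fx=4.4,fy=4.4,interpolation=cv2.INTER_CUBIC)
for y in(-.054,0,.054):
    for s in(-.012,.012):
        X=C0+Rz(yaw)@[0,y+s,.112];u=(proj(X,K,R,t)-[190,190])*4.4
        cv2.circle(big,tuple(u.astype(int)),4,(0,255,0),-1)
cv2.imwrite("pics/w0c.png",big)
E
```

```text
(no output)
```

View pics/w0c.png

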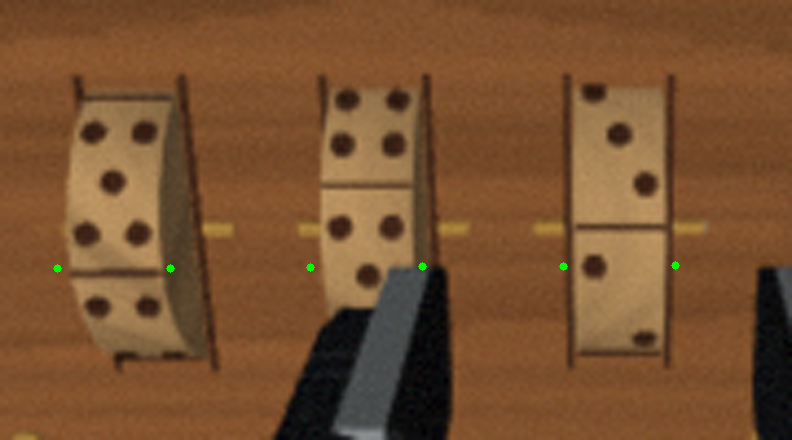

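The robot's side is up in this picture. From image left to right:
- **Right roller:** the crest sits on the 4/5 border, at (115,272).
- **Middle roller:** face 5 is near the crest, with its border to 6 at (367,185).
- **Left roller:** face 2 lies beyond the crest, with its 2/3 border at (620,226).

I'll turn these into angles.

```bash
cat >> h.py <<'E'
def phi(u,v,K,R,t,r=.038):
    # angle (deg) on rim: 0 at crest, + toward chest +x
    Rc=Rz(yaw); c=Rc.T@(-R.T@t-C0)-[0,0,.074]; d=Rc.T@R.T@np.linalg.solve(K,[u,v,1.])
    a=d[0]**2+d[2]**2;b=c[0]*d[0]+c[2]*d[2];q=c[0]**2+c[2]**2-r*r
    s=(-b-np.sqrt(b*b-a*q))/a;X=c+s*d
    return np.rad2deg(np.arctan2(X[0],X[2])),X[1]
E
python3 - <<'E'
from h import *
f=np.load("w0.npz");K,R,t=[f[k] for k in("K","R","t")]
for x,y in [(115,272),(128,97),(113,182),(367,185),(368,275),(620,226),(617,353),(594,266),(643,338),(619,134)]:
    print((x,y),phi(190+x/4.4,190+y/4.4,K,R,t))
for x in(217,315,452,550,690): print((Rz(yaw).T@(plane(190+x/4.4,190+229/4.4,.091,K,R,t)-C0)).round(4))
E
```

```text
(115, 272) (np.float64(1.3464102520216223), np.float64(-0.05391433742618702))
(128, 97) (np.float64(-58.43447644431712), np.float64(-0.0534431038078612))
(113, 182) (np.float64(-28.32906480481513), np.float64(-0.05360000542180694))
(367, 185) (np.float64(-26.98067124368887), np.float64(0.00041037001376112436))
(368, 275) (np.float64(2.8810685016316233), np.float64(0.00012605114908643966))
(620, 226) (np.float64(-13.483268440400163), np.float64(0.054086775672199744))
(617, 353) (np.float64(51.97154770863807), np.float64(0.05360191048482712))
(594, 266) (np.float64(-0.002932623083992891), np.float64(0.048519410650764164))
(643, 338) (np.float64(34.10375351567286), np.float64(0.059318677596090996))
(619, 134) (np.float64(-43.44176077780904), np.float64(0.0540165690872922))
[ 0.0009 -0.0381  0.091 ]
[ 0.001  -0.0156  0.091 ]
[0.0012 0.0158 0.091 ]
[0.0013 0.0383 0.091 ]
[0.0015 0.0705 0.091 ]
```

```bash
sed -i 's/^yaw=.*/yaw=np.deg2rad(-9.3); C0=np.array([.670,-.0777,0])/' h.py
cat >> h.py <<'E'
def pose(y,tilt,dist):
    a=np.deg2rad(tilt); return C0+Rz(yaw)@np.array([dist*np.sin(a),y,.074+dist*np.cos(a)]),toolR(tilt)
E
python3 - <<'E'
from h import *
A=pose(-.054,23,.14);B=pose(-.054,23,.100)
print("hover",rel(*A),"down from hover",rel(*B,*A))
for s in np.arange(23,-24,-5.75): print("arc",s,rel(*pose(-.054,s,.1),*B))
E
```

```text
hover [-0.1649 -0.1733  0.138   0.0008  0.2552 -0.003 ] down from hover [-0.      0.      0.0667  0.      0.      0.    ]
arc 23.0 [0. 0. 0. 0. 0. 0.]
arc 17.25 [ 0.0167 -0.      0.0008 -0.     -0.0639 -0.    ]
arc 11.5 [ 0.0332 -0.      0.0033 -0.     -0.1278 -0.    ]
arc 5.75 [ 0.0494 -0.      0.0075 -0.     -0.1917  0.    ]
arc 0.0 [ 0.0651 -0.      0.0132 -0.     -0.2556 -0.    ]
arc -5.75 [ 0.0802 -0.      0.0205 -0.     -0.3194  0.    ]
arc -11.5 [ 0.0944 -0.      0.0293 -0.     -0.3833 -0.    ]
arc -17.25 [ 0.1077 -0.      0.0395 -0.     -0.4472 -0.    ]
arc -23.0 [ 0.1199 -0.      0.0509 -0.     -0.5111  0.    ]
```

Emit:
{"name": "apply_moves", "arguments": {"rows": [-0.165,-0.173,0.138,0,0.255,-0.003,-0.165,-0.173,0.138,0,0.255,-0.003,-0.165,-0.173,0.138,0,0.255,-0.003,-0.165,-0.173,0.138,0,0.255,-0.003,-0.165,-0.173,0.138,0,0.255,-0.003,-0.165,-0.173,0.138,0,0.255,-0.003,-0.165,-0.173,0.138,0,0.255,-0.003]}}

```text
t: 2.65
tool_pos: [0.7161, -0.1392, 0.2072]
tool_rot: [-0.222, -2.738, -0.045]
contact_force: [-0.0, -0.5, 0.7]
opening: 0.0382
grip_force: 0.0
```

Run:
```python
from h import *
print("down",rel(*pose(-.054,23,.100)))
```

```text
down [-0.0013 -0.0013  0.0738  0.0003  0.0039  0.0004]
```

Emit:
{"name": "apply_moves", "arguments": {"rows": [0,0,0.02,0,0,0,0,0,0.04,0,0,0,0,0,0.066,0,0,0,0,0,0.066,0,0,0,0,0,0.066,0,0,0]}}

```text
t: 3.15
tool_pos: [0.6997, -0.1382, 0.1653]
tool_rot: [-0.224, -2.731, -0.048]
contact_force: [-0.3, 0.5, -0.7]
opening: 0.0386
grip_force: 0.0
```

Run:
```python
from h import *
print("down",rel(*pose(-.054,23,.100)))
im,d,K,R,t=cam("wrist");cv2.imwrite("pics/w1.png",im)
```

```text
down [ 0.0005  0.0015 -0.0011  0.0012 -0.001  -0.0007]
```

View pics/w1.png

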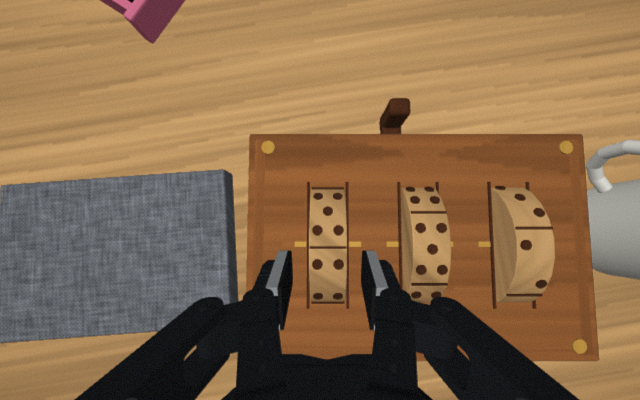

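The fingers straddle the right roller, seen at (327,245), and are centred on it. I'll grip it and roll it 46° towards the robot.

Emit:
{"name": "apply_moves", "arguments": {"rows": [0,0,0,0,0,0,0,0,0,0,0,0,0,0,0,0,0,0,0,0,0,0,0,0,0,0,0,0,0,0,0,0,0,0,0,0,0.0167,0,0.0008,0,-0.064,0,0.0332,0,0.0033,0,-0.128,0,0.0494,0,0.0075,0,-0.192,0,0.0651,0,0.0132,0,-0.256,0,0.0802,0,0.0205,0,-0.319,0,0.0944,0,0.0293,0,-0.383,0,0.1077,0,0.0395,0,-0.447,0,0.12,0,0.051,0,-0.511,0,0.12,0,0.051,0,-0.511,0,0.12,0,0.051,0,-0.511,0], "grip": 0, "grip_force": 25}}

```text
t: 4.8
tool_pos: [0.6225, -0.125, 0.1668]
tool_rot: [0.224, 2.732, -0.043]
contact_force: [-4.0, 6.0, 6.1]
opening: 0.0191
grip_force: 29.5
```

Emit:
{"name": "apply_moves", "arguments": {"rows": [0,0,0,0,0,0,0,0,0,0,0,0,0,0,0,0,0,0,0,0,-0.03,0,0,0,0,0,-0.067,0,0,0,0,0,-0.067,0,0,0], "grip": 0.45}}

```text
t: 5.4
tool_pos: [0.6089, -0.1239, 0.2067]
tool_rot: [0.224, 2.726, -0.047]
contact_force: [0.8, -0.8, -0.2]
opening: 0.0384
grip_force: 0.0
```

```bash
cat > look.py <<'E'
from h import *
import sys
im,d,K,R,t=cam("wrist");n=sys.argv[1];np.savez(n+".npz",im=im,d=d,K=K,R=R,t=t)
# dark-line / pip profile along each roller centreline: unroll rim by phi
ph=np.arange(-75,76,.5);out=[]
for y in(.054,0,-.054):
    S=[]
    for s in np.linspace(-.009,.009,41):
        a=np.deg2rad(ph);X=np.stack([.038*np.sin(a),0*a+y+s,.074+.038*np.cos(a)],-1)@Rz(yaw).T+C0
        S.append(proj(X,K,R,t))
    M=np.array(S).transpose(1,0,2).astype(np.float32)
    s=cv2.remap(im,M[...,0],M[...,1],cv2.INTER_CUBIC);out.append(cv2.resize(s,(160,580)))
    out[-1][290:291]=(0,255,0)
b=np.hstack([np.pad(o,((0,0),(10,10),(0,0))) for o in out]);cv2.imwrite(f"pics/{n}.png",b)
E
python3 look.py w2; python3 -c "
from h import *
print(rel(*pose(-.054,23,.14)))"
```

```text
[-0.1638  0.0026  0.0743 -0.      0.5136 -0.0014]
```

View pics/w2.png

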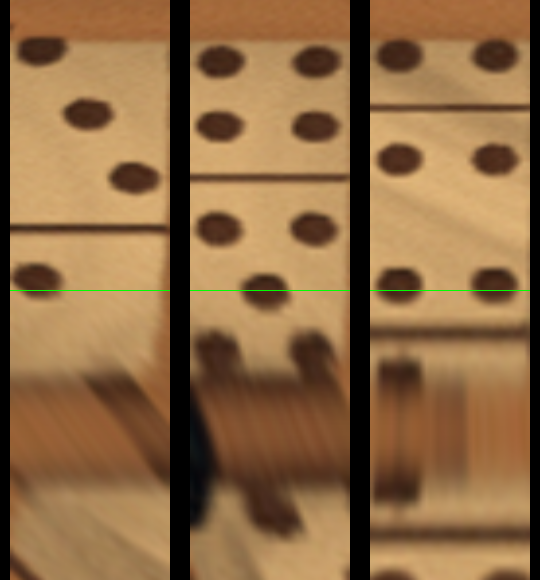

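In the unrolled view, about 3.85 px per degree, the middle roller's 5 is within 1° of the crest. The right roller's 3 is about 41° off and the left roller's 2 about 14° off. A second stroke on the right roller comes next.

Run:
```python
from h import *
# hover command from commanded pose (tilt -23)
B0=pose(-.054,-23,.14)
print("to hover",rel(*pose(-.054,20,.14),*B0)); B=pose(-.054,20,.1)
for s in [12,6,0,-6,-12,-16,-20]: print("arc",s,rel(*pose(-.054,s,.1),*B))
```

```text
to hover [-0.1591 -0.      0.0627 -0.      0.4778 -0.    ]
arc 12 [ 0.0232 -0.      0.0016 -0.     -0.0889 -0.    ]
arc 6 [ 0.0403 -0.      0.005   0.     -0.1556 -0.    ]
arc 0 [ 0.057  -0.      0.0101  0.     -0.2222  0.    ]
arc -6 [ 0.0731 -0.      0.0169 -0.     -0.2889 -0.    ]
arc -12 [ 0.0883 -0.      0.0253  0.     -0.3556 -0.    ]
arc -16 [ 0.098  -0.      0.0318  0.     -0.4     0.    ]
arc -20 [ 0.1071 -0.      0.039   0.     -0.4444  0.    ]
```

Emit:
{"name": "apply_moves", "arguments": {"rows": [-0.159,0,0.063,0,0.478,0,-0.159,0,0.063,0,0.478,0,-0.159,0,0.063,0,0.478,0,-0.159,0,0.063,0,0.478,0,-0.159,0,0.063,0,0.478,0,-0.159,0,0.063,0,0.478,0,-0.159,0,0.063,0,0.478,0,-0.159,0,0.063,0,0.478,0,-0.159,0,0.063,0,0.478,0]}}

```text
t: 6.35
tool_pos: [0.7086, -0.1398, 0.2069]
tool_rot: [-0.229, -2.787, -0.041]
contact_force: [0.8, -0.2, -0.2]
opening: 0.0383
grip_force: 0.0
```

Emit:
{"name": "apply_moves", "arguments": {"rows": [0,0,0.03,0,0,0,0,0,0.066,0,0,0,0,0,0.066,0,0,0,0,0,0.066,0,0,0]}}

```text
t: 6.75
tool_pos: [0.6948, -0.1374, 0.168]
tool_rot: [-0.229, -2.783, -0.042]
contact_force: [0.6, -1.0, 0.4]
opening: 0.0381
grip_force: 0.0
```

```bash
python3 -c "
from h import *
print(rel(*pose(-.054,20,.1)))"
```

```text
[-0.0001  0.0015  0.0001  0.0011 -0.0008 -0.0008]
```

Emit:
{"name": "apply_moves", "arguments": {"rows": [0,0,0,0,0,0,0,0,0,0,0,0,0,0,0,0,0,0,0,0,0,0,0,0,0,0,0,0,0,0,0,0,0,0,0,0,0.023,0,0.0016,0,-0.089,0,0.0403,0,0.005,0,-0.156,0,0.057,0,0.01,0,-0.222,0,0.073,0,0.017,0,-0.289,0,0.0883,0,0.025,0,-0.356,0,0.098,0,0.032,0,-0.4,0,0.107,0,0.039,0,-0.444,0,0.107,0,0.039,0,-0.444,0,0.107,0,0.039,0,-0.444,0], "grip": 0, "grip_force": 25}}

```text
t: 8.25
tool_pos: [0.6291, -0.1261, 0.1698]
tool_rot: [0.229, 2.78, -0.038]
contact_force: [3.4, 5.4, 2.3]
opening: 0.0192
grip_force: 29.3
```

Emit:
{"name": "apply_moves", "arguments": {"rows": [0,0,0,0,0,0,0,0,0,0,0,0,0,0,0,0,0,0,0,0,-0.03,0,0,0,0,0,-0.067,0,0,0,0,0,-0.067,0,0,0], "grip": 0.45}}

```text
t: 8.85
tool_pos: [0.6159, -0.125, 0.2099]
tool_rot: [0.229, 2.779, -0.042]
contact_force: [1.5, -0.6, -0.0]
opening: 0.0384
grip_force: 0.0
```

Run:
```python
from h import *
B0=pose(-.054,-20,.14)
print("to hover",rel(*pose(.054,7,.14),*B0)); B=pose(.054,7,.1)
for s in [3.5,0,-3.5,-7]: print("arc",s,rel(*pose(.054,s,.1),*B))
```

```text
to hover [-0.1059  0.18    0.0254 -0.      0.3    -0.    ]
arc 3.5 [ 0.0102 -0.      0.0003 -0.     -0.0389  0.    ]
arc 0 [ 0.0203  0.      0.0012 -0.     -0.0778  0.    ]
arc -3.5 [ 0.0304  0.      0.0028 -0.     -0.1167  0.    ]
arc -7 [ 0.0403  0.      0.005  -0.     -0.1556  0.    ]
```

Emit:
{"name": "apply_moves", "arguments": {"rows": [-0.106,0.18,0.025,0,0.3,0,-0.106,0.18,0.025,0,0.3,0,-0.106,0.18,0.025,0,0.3,0,-0.106,0.18,0.025,0,0.3,0,-0.106,0.18,0.025,0,0.3,0,-0.106,0.18,0.025,0,0.3,0,-0.106,0.18,0.025,0,0.3,0]}}

```text
t: 9.55
tool_pos: [0.6954, -0.0293, 0.2144]
tool_rot: [-0.249, -3.01, -0.016]
contact_force: [-0.4, -0.3, 0.7]
opening: 0.0384
grip_force: 0.0
```

Emit:
{"name": "apply_moves", "arguments": {"rows": [0,0,0.03,0,0,0,0,0,0.066,0,0,0,0,0,0.066,0,0,0,0,0,0.066,0,0,0]}}

```text
t: 9.95
tool_pos: [0.6906, -0.0277, 0.174]
tool_rot: [-0.248, -3.007, -0.017]
contact_force: [-0.3, 0.1, 0.3]
opening: 0.0385
grip_force: 0.0
```

```bash
python3 -c "
from h import *
print(rel(*pose(.054,7,.1)))"
```

```text
[-0.      0.0022  0.0013  0.0007 -0.0014 -0.0013]
```

Emit:
{"name": "apply_moves", "arguments": {"rows": [0,0.001,0,0,0,0,0,0.001,0,0,0,0,0,0.001,0,0,0,0,0,0.001,0,0,0,0,0,0.001,0,0,0,0,0,0.001,0,0,0,0,0.0102,0.001,0.0003,0,-0.039,0,0.0203,0.001,0.0012,0,-0.078,0,0.0304,0.001,0.0028,0,-0.117,0,0.0403,0.001,0.005,0,-0.156,0,0.0403,0.001,0.005,0,-0.156,0,0.0403,0.001,0.005,0,-0.156,0], "grip": 0, "grip_force": 25}}

```text
t: 11.15
tool_pos: [0.6677, -0.0228, 0.1767]
tool_rot: [0.247, 3.008, -0.014]
contact_force: [-4.4, 1.5, 7.8]
opening: 0.0189
grip_force: 27.5
```

Emit:
{"name": "apply_moves", "arguments": {"rows": [0,0,0,0,0,0,0,0,0,0,0,0,0,0,0,0,0,0,0,0,-0.03,0,0,0,0,0,-0.067,0,0,0,0,0,-0.15,0,0,0,0,0,-0.15,0,0,0,0,0,-0.15,0,0,0], "grip": 0.45}}

```text
t: 11.95
tool_pos: [0.6579, -0.0213, 0.2684]
tool_rot: [0.247, 3.003, -0.014]
contact_force: [0.3, -0.1, -0.1]
opening: 0.0386
grip_force: 0.0
```

Run:
```python
from h import *
print(rel(C0+Rz(yaw)@[.0,0,.30],toolR(0)))
```

```text
[-0.0417 -0.0894 -0.0479  0.0006  0.0818 -0.0011]
```

Emit:
{"name": "apply_moves", "arguments": {"rows": [-0.142,-0.089,-0.05,0,0.082,0,-0.142,-0.089,-0.05,0,0.082,0,-0.142,-0.089,-0.05,0,0.082,0,-0.142,-0.089,-0.05,0,0.082,0,-0.142,-0.089,-0.05,0,0.082,0,-0.142,-0.089,-0.05,0,0.082,0]}}

```text
t: 12.55
tool_pos: [0.727, -0.0861, 0.3033]
tool_rot: [-0.255, -3.123, -0.003]
contact_force: [-0.3, -1.7, 1.1]
opening: 0.0387
grip_force: 0.0
```

```bash
python3 look.py w3
python3 - <<'E'
from h import *
f=np.load("w3.npz");P=cloud(f["d"],f["K"],f["R"],f["t"]);Q=(P-C0)@Rz(yaw)
# chest top edges in chest frame and pull
m=(abs(Q[...,2]-.0905)<.004)&(np.hypot(Q[...,0],Q[...,1])<.14);q=Q[m]
print(cv2.minAreaRect((q[:,:2]*1000).astype(np.float32)),q[:,2].mean())
m=(Q[...,2]>.045)&(Q[...,2]<.065)&(Q[...,0]>-.13)&(Q[...,0]<-.078)&(abs(Q[...,1])<.05);q=Q[m]
print(m.sum(),q.min(0),q.max(0),np.median(q,0))
E
```

```text
((-0.6179656982421875, -0.2416534423828125), (204.0113067626953, 133.62904357910156), 89.9896469116211) 0.09052367891411048
289 [-0.10705185 -0.00815877  0.04519416] [-0.09312132  0.00774005  0.05732054] [-0.09925381 -0.00022571  0.05457057]
```

View pics/w3.png

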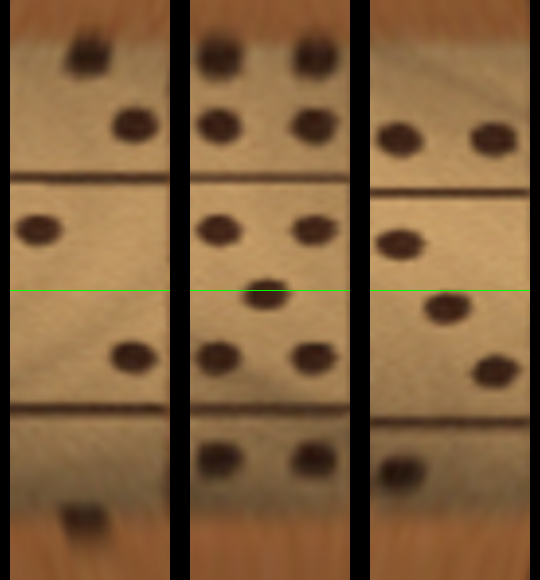

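The code shows 2-5-3. The left and middle rollers are within 1° and the right roller is about 4° off, so I'll trim it.

Run:
```python
from h import *
B=pose(-.054,2,.1)
print("hover",rel(*pose(-.054,2,.14)))
for s in [0,-2]: print("arc",s,rel(*pose(-.054,s,.1),*B))
```

```text
hover [ 0.0867 -0.0919  0.15    0.0007  0.0171 -0.0004]
arc 0 [ 0.0058 -0.      0.0001  0.     -0.0222  0.    ]
arc -2 [ 0.0116  0.      0.0004  0.     -0.0444  0.    ]
```

Emit:
{"name": "apply_moves", "arguments": {"rows": [0.087,-0.092,0.146,0,0.02,0,0.087,-0.092,0.146,0,0.02,0,0.087,-0.092,0.146,0,0.02,0,0.087,-0.092,0.146,0,0.02,0,0.087,-0.092,0.146,0,0.02,0,0.087,-0.092,0.18,0,0.02,0,0.087,-0.092,0.214,0,0.02,0,0.087,-0.092,0.214,0,0.02,0,0.087,-0.092,0.214,0,0.02,0]}}

```text
t: 13.5
tool_pos: [0.6681, -0.1324, 0.1784]
tool_rot: [-0.253, -3.097, -0.006]
contact_force: [0.9, 0.2, 1.4]
opening: 0.0384
grip_force: 0.0
```

```bash
python3 -c "
from h import *
print(rel(*pose(-.054,2,.1)))"
```

```text
[ 0.0056  0.0004  0.0077  0.0005  0.     -0.0004]
```

Emit:
{"name": "apply_moves", "arguments": {"rows": [0.0056,0,0.006,0,0,0,0.0056,0,0.006,0,0,0]}}

```text
t: 13.7
tool_pos: [0.6637, -0.1321, 0.1743]
tool_rot: [-0.254, -3.096, -0.006]
contact_force: [-0.3, 0.2, -0.3]
opening: 0.0387
grip_force: 0.0
```

Emit:
{"name": "apply_moves", "arguments": {"rows": [0,0,0,0,0,0,0,0,0,0,0,0,0,0,0,0,0,0,0,0,0,0,0,0,0,0,0,0,0,0,0,0,0,0,0,0,0.0058,0,0.0001,0,-0.022,0,0.0116,0,0.0004,0,-0.044,0,0.0116,0,0.0004,0,-0.044,0,0.0116,0,0.0004,0,-0.044,0], "grip": 0, "grip_force": 25}}

```text
t: 14.7
tool_pos: [0.6567, -0.1307, 0.1739]
tool_rot: [0.255, 3.099, -0.001]
contact_force: [-0.8, 4.5, 6.3]
opening: 0.0192
grip_force: 27.5
```

Emit:
{"name": "apply_moves", "arguments": {"rows": [0,0,0,0,0,0,0,0,0,0,0,0,0,0,0,0,0,0,0,0,-0.03,0,0,0,0,0,-0.067,0,0,0,-0.1,0.09,-0.2,0,0,0,-0.1,0.09,-0.2,0,0,0,-0.1,0.09,-0.2,0,0,0,-0.1,0.09,-0.2,0,0,0], "grip": 0.45}}

```text
t: 15.6
tool_pos: [0.7222, -0.0867, 0.2989]
tool_rot: [0.252, 3.094, -0.004]
contact_force: [0.4, -0.5, 0.2]
opening: 0.0384
grip_force: 0.0
```

```bash
python3 look.py w4
python3 - <<'E'
from h import *
im=cv2.imread("pics/w4.png").astype(int).sum(2)
for k in range(3):
    p=im[:,180*k+20:180*k+160].mean(1); b=p-cv2.blur(p.reshape(-1,1),(1,31))[:,0]
    print([(i,round((i-290)/3.854,1)) for i in range(60,500) if b[i]==b[max(0,i-15):i+16].min() and b[i]<-60])
# pre-grasp: beyond the pull, above
print(rel(C0+Rz(yaw)@[-.099,0,.20],toolR(0)))
E
```

```text
[(178, -29.1), (290, 0.0), (408, 30.6)]
[(179, -28.8), (290, 0.0), (408, 30.6)]
[(176, -29.6), (290, 0.0), (406, 30.1)]
[ 2.561e-01  1.600e-03  1.514e-01  1.000e-04  2.070e-02 -7.000e-04]
```

All three rollers are within 1° of code. Next is the pull.

Emit:
{"name": "apply_moves", "arguments": {"rows": [0.256,0.002,0.151,0,0.02,0,0.256,0.002,0.151,0,0.02,0,0.256,0.002,0.151,0,0.02,0,0.256,0.002,0.151,0,0.02,0,0.256,0.002,0.151,0,0.02,0,0.256,0.002,0.151,0,0.02,0]}}

```text
t: 16.25
tool_pos: [0.5704, -0.0617, 0.1975]
tool_rot: [-0.259, -3.128, -0.002]
contact_force: [0.3, -0.0, 0.4]
opening: 0.0384
grip_force: 0.0
```

Run:
```python
from h import *
print(rel(C0+Rz(yaw)@[-.0995,0,.1126],toolR(0)))
im,d,K,R,t=cam("wrist");cv2.imwrite("pics/w5.png",im)
```

```text
[-0.0027  0.0003  0.1415  0.0005 -0.002  -0.0017]
```

View pics/w5.png

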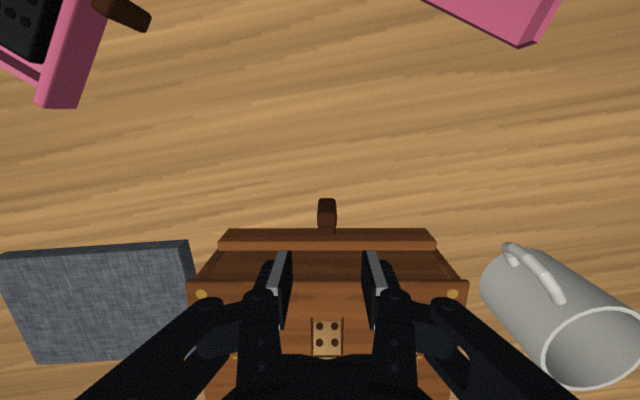

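The pull, at (327,213), is centred between the fingers. I'll go down, grip it and pull.

Emit:
{"name": "apply_moves", "arguments": {"rows": [-0.003,0,0.06,0,0,0,-0.003,0,0.1,0,0,0,-0.003,0,0.12,0,0,0,-0.003,0,0.142,0,0,0,-0.003,0,0.142,0,0,0,-0.003,0,0.142,0,0,0]}}

```text
t: 16.9
tool_pos: [0.5747, -0.0617, 0.115]
tool_rot: [0.257, 3.13, 0.001]
contact_force: [0.4, 0.1, 0.7]
opening: 0.0384
grip_force: 0.0
```

Emit:
{"name": "apply_moves", "arguments": {"rows": [0,0,0,0,0,0,0,0,0,0,0,0,0,0,0,0,0,0,0,0,0,0,0,0,0,0,0,0,0,0,0,0,0,0,0,0,0,0,0,0,0,0], "grip": 0, "grip_force": 40}}

```text
t: 17.6
tool_pos: [0.5746, -0.0617, 0.1155]
tool_rot: [0.257, 3.129, 0.001]
contact_force: [-1.2, 0.3, 4.6]
opening: 0.0148
grip_force: 42.2
```

Emit:
{"name": "apply_moves", "arguments": {"rows": [0.01,0,0,0,0,0,0.02,0,0,0,0,0,0.03,0,0,0,0,0,0.04,0,0,0,0,0,0.05,0,0,0,0,0,0.06,0,0,0,0,0,0.07,0,0,0,0,0,0.08,0,0,0,0,0,0.09,0,0,0,0,0,0.1,0,0,0,0,0,0.105,0,0,0,0,0,0.105,0,0,0,0,0,0.105,0,0,0,0,0]}}

```text
t: 18.9
tool_pos: [0.5107, -0.051, 0.1137]
tool_rot: [-0.257, -3.128, -0.002]
contact_force: [-2.7, 0.4, 2.9]
opening: 0.0147
grip_force: 41.9
```

Emit:
{"name": "apply_moves", "arguments": {"rows": [0,0,0,0,0,0,0,0,0,0,0,0,0,0,0,0,0,0,0,0,0,0,0,0,0,0,-0.05,0,0,0,0,0,-0.1,0,0,0,0,0,-0.15,0,0,0,-0.15,0,-0.3,0,0,0,-0.3,0,-0.3,0,0,0,-0.35,0,-0.3,0,0,0,-0.35,0,-0.3,0,0,0,-0.35,0,-0.3,0,0,0,-0.35,0,-0.3,0,0,0,-0.35,0,-0.3,0,0,0], "grip": 0.45}}

```text
t: 20.3
tool_pos: [0.719, -0.0857, 0.2934]
tool_rot: [-0.257, -3.13, -0.002]
contact_force: [-0.1, -1.0, -0.6]
opening: 0.0383
grip_force: 0.0
```

```bash
python3 look.py w6
python3 - <<'E'
from h import *
im=cv2.imread("pics/w6.png").astype(int).sum(2)
for k in range(3):
    p=im[:,180*k+20:180*k+160].mean(1); b=p-cv2.blur(p.reshape(-1,1),(1,31))[:,0]
    print([(i,round((i-290)/3.854,1)) for i in range(60,500) if b[i]==b[max(0,i-15):i+16].min() and b[i]<-60])
f=np.load("w6.npz");Q=(cloud(f["d"],f["K"],f["R"],f["t"])-C0)@Rz(yaw)
m=(Q[...,2]>.048)&(Q[...,2]<.06)&(Q[...,0]>-.19)&(Q[...,0]<-.08)&(abs(Q[...,1])<.03);print("pull",m.sum(),np.median(Q[m],0))
cv2.imwrite("pics/w6f.png",f["im"]);print(ctrl.get_obs()["contact_force"])
E
```

```text
[(177, -29.3), (290, 0.0), (408, 30.6)]
[(179, -28.8), (290, 0.0), (408, 30.6)]
[(177, -29.3), (290, 0.0), (406, 30.1)]
pull 0 [nan nan nan]
[-0.4001507   0.86400191  0.06209388]
  return _methods._mean(a, axis=axis, dtype=dtype,
  ret = um.true_divide(
```

View pics/w6f.png

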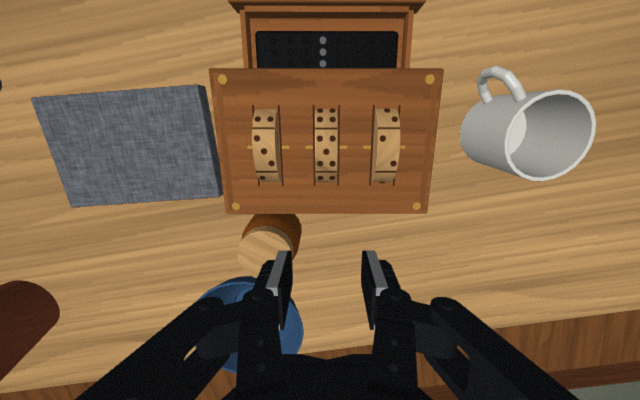

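The drawer is open, with its front panel at the top edge of the picture around (325,5) and the remote visible inside. The rollers still show 2-5-3. I'll measure the opening, and hand in if it is more than 55 mm.

Run:
```python
from h import *
im,d,K,R,t=cam("top");Q=(cloud(d,K,R,t)-C0)@Rz(yaw)
m=(Q[...,2]>.045)&(Q[...,2]<.065)&(Q[...,0]>-.2)&(Q[...,0]<-.08)&(abs(Q[...,1])<.03);p=np.median(Q[m],0)
m2=(Q[...,2]>.033)&(Q[...,2]<.05)&(Q[...,0]<-.08)&(Q[...,0]>-.2)&(abs(Q[...,1])<.08)&(abs(Q[...,1])>.02)
a=-p[0]-.0995; print(m.sum(),p,a,np.percentile(Q[m2][:,0],2) if m2.any() else None)
if m.sum()>3 and a>.055: print(ctrl.finish_job())
```

```text
0 [nan nan nan] nan -0.14240765872466168
  return _methods._mean(a, axis=axis, dtype=dtype,
  ret = um.true_divide(
```

The panel's outer face is at -142 mm against -75.5 mm when shut, so the drawer is about 65 mm open.

```bash
python3 -c "
from station import ctrl
print(ctrl.finish_job())"
```

```text
the job is handed in; nothing more can be done
None
```

The rollers show 2-5-3, each within about 1°. The drawer is about 65 mm open, the gripper has let go and is clear of everything, and the job is handed in at about 20 s of the 72 s allowed.

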